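# Put away a microscopy session: vials, stain bottle and dish

## Robot

A 7-joint arm with a two-finger parallel gripper is mounted at the origin on a cart in front of the work surface, level with it; the furniture and walls round the work are solid. World frame = base frame: x ahead of the robot, y to its left, z up, the work surface at z = 0. Lengths are in mm, angles in rad, forces in N, time in s.
With the tool pointing down it reaches from about 400 to 875 mm from the base axis. Payload 19.3 kg.
Tool frame: the origin (TCP) lies at the very end of the fingers, on their centre line; the grasp point (between the pads) lies 19 mm behind it (grip_point_offset is the z of the grasp point in the tool frame, in mm); z points along the fingers, x is the direction in which the jaws open and shut, and the axes are right-handed (so a half turn about z gives the same grasp; the last joint's range is limited). The gripper opens to 85 mm and grips with 20 to 120 N. Pads are 22 mm wide; open, the fingers measure 114 mm over their backs; the gripper's body (76 mm by 85 mm) begins 54 mm behind the grasp point. The pads swing forward as they close: fully open they stand 13 mm farther back than shut.
Start: joints at [1.211, 0.521, -0.036, 1.599, 0.021, 1.021, -0.113], TCP at [178.572, -598.938, 231.291] pointing down, gripper open.
Joint ranges: [-2.91, 2.91], [-0.3, 2.13], [-1.5, 1.42], [0.17, 2.43], [-1.26, 4.41], [0.16, 1.93], [-2.52, 2.52]. Speed limits (rad/s): [1.89, 1.89, 2.39, 2.39, 3.01, 3.01, 3.01].

## Interface

Orientations are given as a 3x3 rotation matrix whose columns are the frame's x, y, z axes.
In Python, from workcell import movep, movel, goto_joints, open_gripper, clamp, wait, inverse_kinematics, read_state, camera, PlanningError, finish_job, grip_point_offset gives the robot as it stands. Calls block until the motion is done:
- movep(position, orientation): joint-space move of the TCP to a pose.
- movel(position, frame=None, max_speed=150, guard=None): straight line of the TCP; frame=None keeps the orientation; max_speed is the mean speed in mm/s. With guard (N) it stops when the force on the tool has changed by that much, and returns True; else False.
- goto_joints(angles): joint-space move.
- open_gripper() and clamp(): open the fingers fully, or close them until they stop; the grip force is fixed at half the most.
- wait(seconds).
- inverse_kinematics(position, orientation): joint angles nearest the present ones, or None.
- read_state(): the state.
- camera(name): name is "scene" or "top" or "wrist"; returns a dict with "image" (480x640x3 uint8, blue, green, red), "range_z" (480x640 float32, mm along the optical axis (not along the pixel's ray), 0 where there is no reading), "fx", "fy", "cx", "cy" (pixels), "cam_to_world" (4x4, takes a point from camera to world coordinates). Camera axes: x right, y up, looking along -z (the intrinsics and any distortion apply to the point x, -y, -z); pixel columns grow to the right and rows downward; lengths in mm; the calibration is good to about 2 mm. A picture is of the moment at which its call begins.
A pose or a line that the arm cannot do raises PlanningError and nothing moves.
- finish_job(): hands the job in, once; it reports no verdict.
The state is a dict: "time": time; "qpos": joint angles; "qvel": joint speeds; "joint_efforts": joint torques, N m; "eef_pos": TCP position; "tool_rot": TCP orientation; "ft_force": force on the tool from outside, world axes, zero at the start; "torque": the same for the moment, N m; "finger_gap": finger opening in mm.
Only numpy, scipy, OpenCV 4.12 (cv2) and the standard library are available. Lean on these libraries where they do the work, as an engineer would, in place of code of your own. Each camera call takes 0.05 s, during which the arm holds its last target.

## Task

Put away what is left from the microscope session: stand the two loose screw-cap vials upright in the two empty bays of the white vial box and then put its clear cover on, fully down; stand the dropper bottle in the empty well of the wooden stain rack; and lay the small dish flat and centred on top of the stack of large dishes in the metal tray. Do not let a vial or the bottle tip over, and leave the tweezers and the pen where they lie.

Things in the scene. Friction and masses are not known exactly. Their poses are not given: they have to be found in the camera images.
- vial_center (a point): Loose labelled screw-cap sample vial, upright cylinder 24 mm diameter, 62 mm tall, 26 g. Point: its centre, half-way up; z along the vial. Grip it near the cap so that the fingers stay above the bay walls.
- tube_center (a point): Loose unlabelled screw-cap vial with brown contents and a grey cap, upright cylinder 24 mm diameter, 70 mm tall, 30 g. Point: its centre, half-way up; z along the vial. It belongs in the vial box like the other; either vial may take either empty bay.
- bottle_center (a point): Loose amber dropper bottle, 106 mm tall in all: round body 36 mm diameter up to 64 mm, then shoulder, narrower black collar and rubber bulb, about 75 g. Point: its centre axis 53 mm above its foot; z along the bottle.
- dish_center (a point): Loose small petri dish with lid, 64 mm diameter at the rim (the fingers meet about 61 mm), 14 mm tall, 22 g, lying flat on the table. Point: its centre, half-way up.
- cover_center (a point): Loose clear cover of the vial box, standing mouth down: 58 mm (its x) by 136 mm (its y) by 80 mm tall, open underneath, walls 3 mm, inside 52 x 130 x 77 mm, 90 g, grip ribs high on the two long sides: grip it across the 58 mm. Point: its centre, 40 mm above its lower edge; z up. Its long way starts roughly straight away from the robot; it fits the box either way round.
- vial_box: White vial box, fixed. Origin: centre of its underside, z up, y along its row of bays. Base plate 68 x 146 x 6 mm; on it three square bays 36 mm inside, walls 3 mm, tops 26 mm above the table, floors at 6 mm, centres at y = -39, 0, +39 mm. The +39 one holds a fixed vial, the others are empty. The cover fits over the 42 x 120 mm bay block (5 mm play a side) onto the plate: its point then at 46 mm.
- stain_rack: Wooden stain-bottle rack, fixed to the table: a block 64 (x) x 128 (y) x 34 mm with two round wells, 48 mm diameter, 26 mm deep (well floor 8 mm above the table), at y = -32 and +32 mm, x = 0. The well at +32 mm already holds a fixed dropper bottle (98 mm tall); the one at -32 mm is empty. Origin: centre of its underside, z up.
- dish_tray: Square metal tray, fixed to the table, 88 x 88 mm, rim 12 mm high, with two fixed petri dishes of 72 mm diameter stacked at its centre; the top of the stack is flat, 30 mm above the table. Origin: centre of its underside, z up.
- tweezers: Bystander: steel tweezers lying on the table between the things, 131 mm long (its x), 13 mm wide, 8 mm high. Origin: centre of its underside.
- pen: Bystander: black ball pen lying on the table between the things, 129 mm long (its y), 10 mm wide, 11 mm high. Origin: centre of its underside.
There are look-alikes about, which are no part of the job. Of the things that look like the part that bears bottle_center, the smallest one is meant.

How it is judged:
By the outcome, as a careful person would: the job done as asked, in the order asked, and still so for the second after the job is handed in, with the robot touching nothing.
It also fails if it takes over 106 s, if anything falls off the work surface, if the arm or the gripper's body presses on something with over 40 N, if the wrist force passes 120 N, or if a joint passes its speed limit or range.

## Working session

There is one attempt and no reset: what is moved stays moved. The work goes in short steps, each a Python script; the robot and the scene stay as the last script left them, time stands still between calls to the robot, and variables do not carry over. Pictures are saved under pics/ and viewed, and the job is handed in when it is done.

```bash
ls; mkdir -p pics; python3 - <<'E'
from workcell import *
import cv2,numpy as np,pickle
for n in ["scene","top","wrist"]:
    c=camera(n); cv2.imwrite(f"pics/{n}0.png",c["image"]); pickle.dump(c,open(f"{n}0.pkl","wb"))
    print(n,c["fx"],c["fy"],c["cx"],c["cy"],c.keys()); print(np.round(c["cam_to_world"],3))
s=read_state();print(s,grip_point_offset)
E
```

```text
pics
scene 488.5977612963497 488.5977612963497 321.51850328438314 233.8567061556404 dict_keys(['image', 'range_z', 'fx', 'fy', 'cx', 'cy', 'cam_to_world'])
[[-8.08000e-01  3.54000e-01 -4.71000e-01  4.12300e+01]
 [-5.89000e-01 -4.59000e-01  6.65000e-01  7.12172e+02]
 [ 1.90000e-02  8.15000e-01  5.80000e-01  7.45828e+02]
 [ 0.00000e+00  0.00000e+00  0.00000e+00  1.00000e+00]]
top 540.6542330921345 540.6542330921345 317.2420433748362 237.6434535437184 dict_keys(['image', 'range_z', 'fx', 'fy', 'cx', 'cy', 'cam_to_world'])
[[ 9.000000e-03  9.980000e-01 -6.000000e-02  5.126470e+02]
 [-1.000000e+00  9.000000e-03  1.000000e-03 -5.037300e+01]
 [ 2.000000e-03  6.000000e-02  9.980000e-01  1.278735e+03]
 [ 0.000000e+00  0.000000e+00  0.000000e+00  1.000000e+00]]
wrist 417.23429494674184 417.23429494674184 320.12792070755756 243.30524569025854 dict_keys(['image', 'range_z', 'fx', 'fy', 'cx', 'cy', 'cam_to_world'])
[[ 2.85000e-01  9.08000e-01  3.06000e-01  2.56850e+02]
 [-9.58000e-01  2.71000e-01  9.00000e-02 -5.75243e+02]
 [-1.00000e-03 -3.19000e-01  9.48000e-01  3.73355e+02]
 [ 0.00000e+00  0.0
[... 191 characters left out ...]
92e-04,  5.63004052e-04,  8.37526718e-04, -1.88977348e-03,
        7.02615102e-05, -4.77921664e-04, -1.55461981e-03]), 'joint_efforts': array([ 2.52247984e-03, -9.27375841e+01,  1.98107623e+00, -3.70055938e+01,
        1.80616777e-02,  6.38369282e-03, -1.90473388e-04]), 'eef_pos': array([ 178.50547479, -598.70943625,  230.879295  ]), 'tool_rot': array([[ 2.85739857e-01, -9.58307186e-01, -2.68886949e-04],
       [-9.58306859e-01, -2.85739982e-01,  7.91222685e-04],
       [-8.35066136e-04,  3.15923512e-05, -9.99999651e-01]]), 'ft_force': array([-1.23987255, -1.12264947,  0.23982878]), 'torque': array([-0.06146215,  0.08337537, -0.01000041]), 'finger_gap': 85.40618645315637} -18.700000000000003
```

View pics/scene0.png

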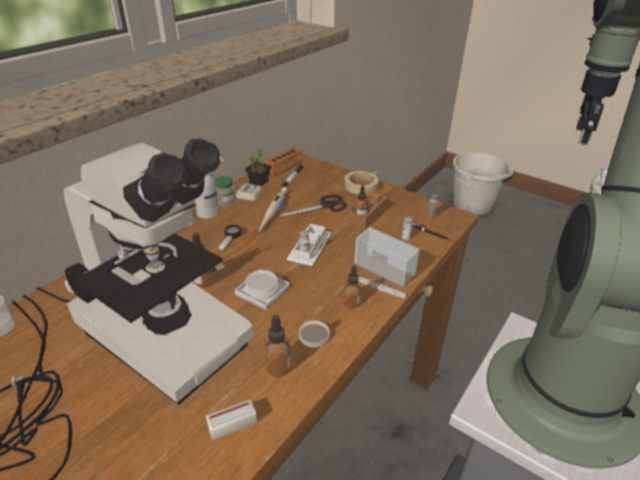

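View pics/top0.png

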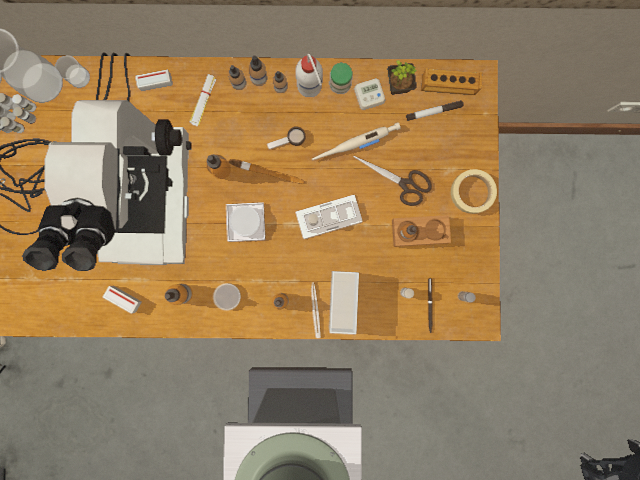

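View pics/wrist0.png

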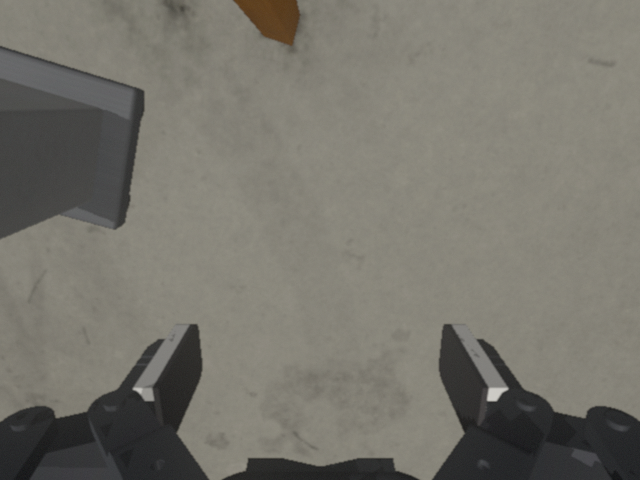

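```bash
cat > h.py <<'E'
import numpy as np,cv2,pickle
def pts(c):
    v,u=np.mgrid[0:480,0:640]; d=c["range_z"]
    P=np.stack([(u-c["cx"])/c["fx"]*d,-(v-c["cy"])/c["fy"]*d,-d],-1)
    T=c["cam_to_world"]; return P@T[:3,:3].T+T[:3,3]
def ray(c,u,v,z):
    T=c["cam_to_world"]; r=T[:3,:3]@np.array([(u-c["cx"])/c["fx"],-(v-c["cy"])/c["fy"],-1.])
    o=T[:3,3]; return o+r*(z-o[2])/r[2]
def proj(c,p):
    T=c["cam_to_world"]; q=T[:3,:3].T@(np.asarray(p)-T[:3,3]); return np.array([c["cx"]+c["fx"]*q[0]/-q[2],c["cy"]-c["fy"]*q[1]/-q[2]])
E
python3 - <<'E'
from h import *
c=pickle.load(open("top0.pkl","rb")); P=pts(c); im=c["image"]
a=cv2.resize(im[260:345,150:490],None,fx=2.35,fy=2.35,interpolation=cv2.INTER_CUBIC); b=cv2.resize(im[140:250,150:490],None,fx=2.35,fy=2.35,interpolation=cv2.INTER_CUBIC)
cv2.imwrite("pics/topcrop.png",np.vstack([b,a]))
z=P[...,2].copy(); z[c["range_z"]==0]=-50
cv2.imwrite("pics/toph.png",cv2.applyColorMap(np.clip(z*2+20,0,255).astype(np.uint8),cv2.COLORMAP_JET))
for u,v,n in [(178,294,'B1'),(281,300,'B2'),(218,160,'B3'),(237,76,'k1'),(258,66,'k2'),(280,82,'k3'),(408,230,'rack'),(228,297,'dish'),(245,222,'tray'),(408,293,'vial'),(467,297,'tube'),(344,300,'cover'),(317,310,'tw')]:
    w=P[v-12:v+13,u-12:u+13]; zz=w[...,2]; i=np.unravel_index(zz.argmax(),zz.shape); top=w[i]
    m=zz>20; print(n,np.round(w[12,12]),'top',np.round(top),'ext',np.round(np.ptp(w[m][:,:2],axis=0)) if m.any() else '',np.round(np.median(w[m][:,:2],axis=0)) if m.any() else '')
E
```

```text
B1 [458. 250.  99.] top [ 513.  -50. 1279.] ext [ 78. 333.] [459. 254.]
B2 [446.  27.  79.] top [441.  32. 108.] ext [36. 35.] [444.  30.]
B3 [753. 168. 101.] top [ 513.  -50. 1279.] ext [261. 252.] [746. 172.]
k1 [951. 134.  74.] top [ 513.  -50. 1279.] ext [471. 209.] [954. 136.]
k2 [970.  85.  87.] top [ 513.  -50. 1279.] ext [476. 161.] [969.  88.]
k3 [943.  37.  62.] top [ 513.  -50. 1279.] ext [453. 105.] [946.  38.]
rack [ 604. -254.   78.] top [ 513.  -50. 1279.] ext [123. 239.] [ 606. -258.]
dish [449. 155.  15.] top [ 513.  -50. 1279.] ext [ 77. 232.] [513. -50.]
tray [622. 116.  31.] top [ 513.  -50. 1279.] ext [138. 195.] [623. 116.]
vial [ 463. -256.   64.] top [ 513.  -50. 1279.] ext [ 59. 218.] [ 465. -254.]
tube [ 456. -386.   71.] top [ 513.  -50. 1279.] ext [ 68. 354.] [ 457. -388.]
cover [ 447. -112.   76.] top [ 513.  -50. 1279.] ext [92. 88.] [ 447. -112.]
tw [420. -53.  10.] top [399. -53.  15.] ext
```

View pics/topcrop.png

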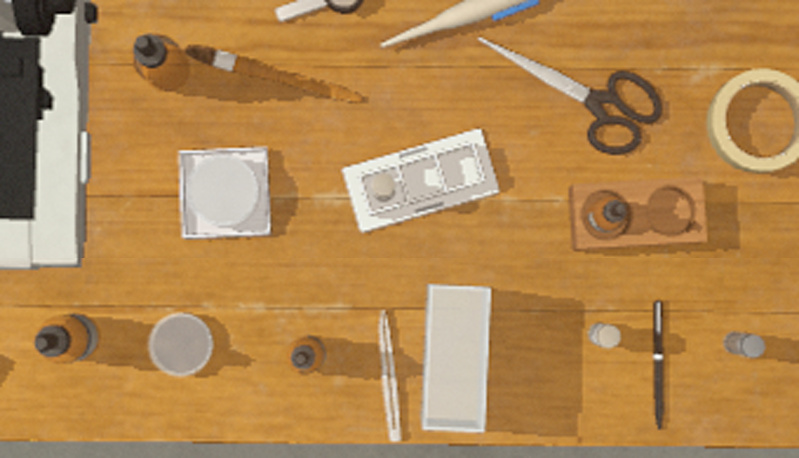

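View pics/toph.png

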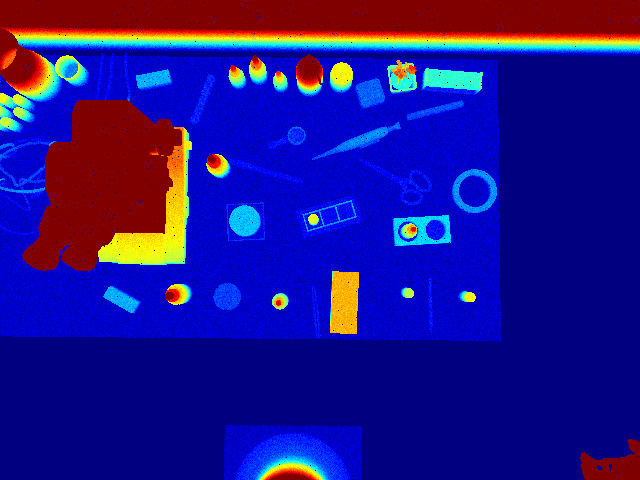

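```bash
python3 - <<'E'
from h import *
c=pickle.load(open("top0.pkl","rb")); P=pts(c); ok=c["range_z"]>0
z=P[...,2]
def blob(u,v,zlo,zhi,r=30):
    m=np.zeros((480,640),bool); m[v-r:v+r,u-r:u+r]=1
    m&=ok&(z>zlo)&(z<zhi)
    n,l,st,ce=cv2.connectedComponentsWithStats(m.astype(np.uint8)); k=1+st[1:,4].argmax()
    return P[l==k]
for n,u,v in [('B1',178,294),('B2',281,300),('B3',218,162),('k1',237,76),('k2',258,68),('k3',280,82),('fix',408,230)]:
    Q=blob(u,v,45,300,18); print(n,len(Q),'hmax',np.percentile(Q[:,2],98).round(),'y width',np.ptp(Q[:,1]).round())
def rep(n,u,v,zlo,zhi,r=30):
    Q=blob(u,v,zlo,zhi,r); (cc,s,a)=cv2.minAreaRect(Q[:,:2].astype(np.float32)); e,rad=cv2.minEnclosingCircle(Q[:,:2].astype(np.float32))
    print(n,len(Q),'mean',Q.mean(0).round(1),'zstd',Q[:,2].std().round(1),'rect',np.round(cc,1),np.round(s,1),round(a,1),'circ',np.round(e,1),round(rad,1))
rep('vial',408,293,57,68); rep('tube',467,297,64,76); rep('vfix',314,218,57,90)
rep('dish',228,297,8,22); rep('stack',245,222,24,36); rep('cover',344,302,70,90,40)
rep('bulb',281,300,100,112); rep('botbody',281,300,50,68)
rep('rack',422,230,26,40,40); rep('box',330,216,19,40,40); rep('tw',317,310,4,15,30); rep('pen',430,305,4,15,30)
rep('boxplate',330,216,3.0,40,40); rep('traywhole',245,222,5,40,30); 
E
```

```text
B1 390 hmax 136.0 y width 43.0
B2 199 hmax 105.0 y width 34.0
B3 377 hmax 136.0 y width 46.0
k1 217 hmax 105.0 y width 35.0
k2 302 hmax 118.0 y width 39.0
k3 171 hmax 99.0 y width 30.0
fix 174 hmax 106.0 y width 31.0
vial 70 mean [ 463.8 -258.3   60.9] zstd 2.1 rect [ 464.  -258.3] [19.4 19.7] 39.0 circ [ 464.2 -258.1] 10.8
tube 83 mean [ 456.2 -393.1   69.2] zstd 2.5 rect [ 455.9 -393.2] [21.2 20.3] 26.6 circ [ 456.4 -393.4] 11.1
vfix 84 mean [628.6 -41.4  66.6] zstd 3.6 rect [628.8 -41.5] [20.7 20.6] 43.2 circ [629.1 -41.4] 11.6
dish 579 mean [450.4 157.8  13.8] zstd 2.4 rect [450.6 158.4] [60.6 63.4] 1.1 circ [449.9 158.2] 31.8
stack 738 mean [626.7 117.9  30.2] zstd 2.4 rect [627.  118.4] [71.4 68.8] 45.8 circ [626.8 118.6] 36.1
cover 1626 mean [ 442.6 -112.3   79.3] zstd 2.3 rect [ 442.5 -112.5] [ 58.3 136.2] 87.9 circ [ 443.2 -112.1] 72.8
bulb 19 mean [441.6  32.4 104. ] zstd 1.9 rect [441.   32.1] [8.9 8.8] 3.2 circ [442.   32.2] 5.5
botbody 100 mean [443.7  31.5  56.7] zstd 3.5 rect [442.3  32.9] [33.2 32.8] 22.0 circ [442.2  32.3] 17.8
rack 892 mean [ 607.5 -293.3   33. ] zstd 2.6 rect [ 607.6 -293.4] [ 64.3 128.9] 4.0 circ [ 607.7 -293.3] 70.6
box 241 mean [641.  -79.3  24.7] zstd 2.8 rect [640.6 -78.8] [ 42.2 119.7] 16.9 circ [640.7 -78.5] 63.0
tw 192 mean [411.6 -49.5   7.9] zstd 2.2 rect [418.8 -49.2] [123.9  13.7] 5.7 circ [418.8 -48.7] 62.0
pen 179 mean [ 437.  -316.7    7.9] zstd 2.4 rect [ 435.1 -318. ] [123.3  11.8] 1.9 circ [ 435.1 -317.4] 61.7
boxplate 1445 mean [640.  -79.5   9.7] zstd 7.3 rect [640.2 -77.8] [ 69.9 154.1] 16.2 circ [636.5 -76.4] 80.9
traywhole 1049 mean [625.8 116.9  24.6] zstd 9.3 rect [627.1 117. ] [90.5 90.3] 3.7 circ [628.1 116.1] 62.2
```

Candidates for the bottle in the top picture: (178,294) and (218,162), both 136 mm tall; (281,300), 105 mm tall and 34–36 mm wide; the back-row ones at (237,76), (258,68) and (280,82), out of reach and of other sizes; and the fixed one in the rack at (408,230). I choose (281,300), which fits the 106 mm by 36 mm description. Next: a close crop, and finger geometry.

```bash
python3 - <<'E'
from h import *
s=pickle.load(open("scene0.pkl","rb")); im=s["image"]
cv2.imwrite("pics/crop1.png",cv2.resize(im[180:390,210:460],None,fx=2.8,fy=2.8,interpolation=cv2.INTER_CUBIC))
# check top estimates against scene picture
for n,p in dict(vial=[464,-258.2,62],tube=[456.2,-393.2,70],bulb=[441.8,32.2,106],dish=[450,158,14],stack=[627,118.4,30],vfix=[629,-41.5,68]).items(): print(n,proj(s,p).round(1))
w=pickle.load(open("wrist0.pkl","rb")); P=pts(w)
R=np.array([[0.28574,-0.95831,0],[-0.95831,-0.28574,0],[0,0,-1]]).astype(float); t=np.array([178.5,-598.7,230.9])
L=(P-t)@R
ok=(w["range_z"]>0)&(w["range_z"]<260)&(L[...,2]>-60)
print(ok.sum())
Q=L[ok]; 
for lo in range(-60,10,5):
    q=Q[(Q[:,2]>=lo)&(Q[:,2]<lo+5)]
    if len(q): print(lo,len(q),np.round([q[:,0].min(),q[:,0].max(),np.abs(q[:,0]).min(),q[:,1].min(),q[:,1].max()],1))
E
```

```text
vial [406.8 218.7]
tube [433.4 195.3]
bulb [352.6 266.2]
dish [312.6 331.4]
stack [259.7 280.1]
vfix [303.1 232.9]
12971
-60 2312 [-71.9  72.5  41.1 -14.3  -5.6]
-55 1382 [-61.6  62.3  41.8 -13.    1.8]
-50 1411 [-56.8  56.2  41.9 -12.1   7.4]
-45 1713 [-56.7  56.5  41.7 -11.9  11.4]
-40 1545 [-56.9  56.3  42.  -11.7  12.1]
-35 1379 [-56.5  56.5  42.1 -12.2  11.8]
-30 1269 [-56.7  56.5  42.  -11.6  11.4]
-25 1068 [-57.2  56.3  42.  -11.7  11.3]
-20 740 [-54.7  53.6  42.  -11.7  11.5]
-15 152 [-43.7  43.2  42.3  -9.1   9.9]
```

View pics/crop1.png

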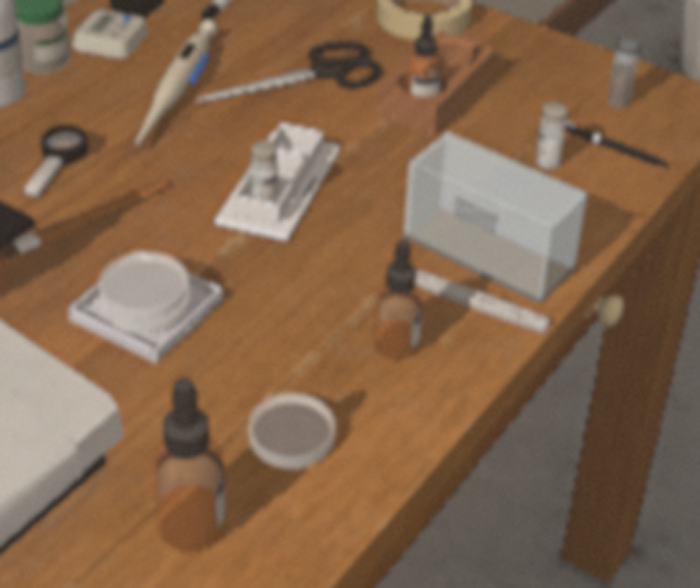

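```bash
cat >> h.py <<'E'
from workcell import *
def R(phi):
    a=np.radians(phi); return np.array([[np.cos(a),np.sin(a),0],[np.sin(a),-np.cos(a),0],[0,0,-1.]])
def T(msg=""):
    s=read_state(); print(msg,'t',round(s["time"],1),'pos',s["eef_pos"].round(1),'gap',round(s["finger_gap"],1),'F',s["ft_force"].round(1),flush=True); return s
def pick(x,y,phi,tz,hi,approach=None):
    movep([x,y,max(hi,tz+45)],R(phi)); movel([x,y,tz],max_speed=160); T('at'); clamp(); T('clamped')
    movel([x,y,hi],max_speed=200); T('lifted')
E
python3 - <<'E'
from h import *
for n,x,y,phis,z in [('vial',464,-258.2,(16.9,-163.1,-73,-100),30),('tube',456,-393.2,(16.9,-163.1,-73,-100),36),('bay-39',651.9,-116.1,(16.9,-163.1),37),('bay0',640.6,-78.8,(16.9,-163.1),43),('cover',442.5,-112.4,(87.9,-92.1),45),('covB',640.6,-78.8,(16.9,-163.1),51),('bottle',442,32.3,(4,-176,-90,90),38),('well',609.8,-325.3,(4,-176),46),('dish',450,158.2,(0,90,-90,180),-2),('stack',627,118.4,(0,90,-90,180),28)]:
    for f in phis:
        for zz in (z,170):
            q=inverse_kinematics([x,y,zz],R(f)); print(n,f,zz,None if q is None else np.round(q,2))
E
```

```text
vial 16.9 30 [ 0.66  0.7  -0.37  1.97  0.46  0.55  0.28]
vial 16.9 170 [ 0.78  0.49 -0.51  1.89  0.31  0.84  0.4 ]
vial -163.1 30 [ 0.23  0.7   0.22  1.99 -0.31  0.48 -2.16]
vial -163.1 170 [ 0.23  0.46  0.22  1.92 -0.14  0.78 -2.32]
vial -73 30 [ 0.47  0.68 -0.1   1.98  0.13  0.49 -1.  ]
vial -73 170 [ 0.51  0.46 -0.16  1.9   0.1   0.79 -0.97]
vial -100 30 [ 0.4   0.68 -0.01  1.98  0.02  0.48 -1.36]
vial -100 170 [ 0.43  0.45 -0.05  1.91  0.03  0.78 -1.38]
tube 16.9 36 [ 0.84  0.76 -0.33  1.78  0.37  0.66  0.59]
tube 16.9 170 [ 0.91  0.58 -0.44  1.7   0.3   0.92  0.65]
tube -163.1 36 [ 0.44  0.77  0.26  1.8  -0.31  0.61 -1.96]
tube -163.1 170 [ 0.42  0.57  0.28  1.73 -0.2   0.86 -2.06]
tube -73 36 [ 0.66  0.74 -0.07  1.79  0.08  0.61 -0.73]
tube -73 170 [ 0.68  0.55 -0.09  1.72  0.06  0.87 -0.71]
tube -100 36 [ 0.6   0.75  0.02  1.79 -0.03  0.61 -1.11]
tube -100 170 [ 0.6   0.55  0.01  1.72 -0.01  0.86 -1.12]
bay-39 16.9 37 [ 0.41  0.87 -0.52  1.6   0.54  0.83 -0.04]
bay-39 16.9 170 [ 0.47  0.71 -0.62  1.53  0.45  1.05  0.03]
bay-39 -163.1 37 [-0.08  0.84  0.27  1.63 -0.31  0.72 -2.
[... 1657 characters left out ...]
   0.84  1.12  0.31]
dish -90 -2 [-0.37  0.7  -0.12  2.12  0.24  0.34 -2.26]
dish -90 170 [ 0.07  0.45 -0.69  2.01  0.39  0.81 -2.41]
dish 180 -2 [-0.97  0.88  0.72  2.15 -1.17  0.59 -2.51]
dish 180 170 [ 0.44  0.69 -1.27  2.    0.78  1.06  1.94]
stack 0 28 [ 0.03  0.84 -0.47  1.67  0.51  0.76 -0.69]
stack 0 170 [ 0.14  0.68 -0.66  1.6   0.47  1.02 -0.66]
stack 90 28 [ 0.24  0.95 -0.83  1.66  0.84  0.93  0.65]
stack 90 170 [ 0.27  0.76 -0.89  1.59  0.64  1.11  0.79]
stack -90 28 [-0.14  0.8  -0.21  1.68  0.23  0.68 -2.04]
stack -90 170 [ 0.01  0.64 -0.44  1.6   0.31  0.97 -2.1 ]
stack 180 28 [-0.86  1.14  1.05  1.72 -1.16  1.03 -2.52]
stack 180 170 [ 0.43  0.95 -1.28  1.58  0.93  1.33  2.17]
```

```bash
python3 - <<'E'
from h import *
movep([464,-258.2,170],R(16.9)); T('hover')
c=camera("wrist"); cv2.imwrite("pics/w1.png",c["image"]); P=pts(c); z=P[...,2]; ok=c["range_z"]>0
m=ok&(abs(z-61.5)<6)&(np.hypot(P[...,0]-464,P[...,1]+258)<25); Q=P[m][:,:2].astype(np.float32)
print(m.sum(),cv2.minEnclosingCircle(Q),Q.mean(0),proj(c,[464,-258.2,62]))
E
```

```text
hover t 1.8 pos [ 463.5 -259.5  170. ] gap 85.5 F [ 0.5 -0.2  0.3]
935 ((461.7546691894531, -259.4677734375), 11.145984649658203) [ 461.57153 -258.5062 ] [322.10170674 238.63889246]
```

View pics/w1.png

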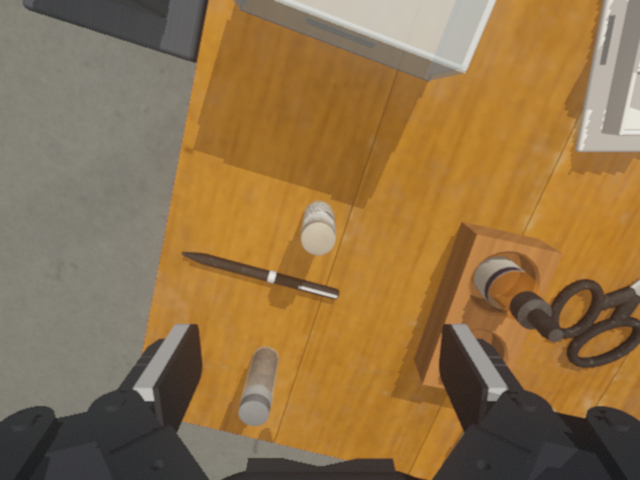

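Wrist view: the white-cap vial is at (319,237), within 2.5 mm of the top-view fix, the pen at (260,277) and the grey-cap vial at (258,390). Picking the vial.

```bash
python3 - <<'E'
from h import *
x,y=463,-258.7
pick(x,y,16.9,30,150)
movep([651.9,-116.1,150],R(16.9)); T('over bay')
c=camera("wrist"); cv2.imwrite("pics/w2.png",c["image"]); pickle.dump(c,open("w2.pkl","wb"))
E
```

```text
at t 3.0 pos [ 463.6 -258.9   30.9] gap 85.3 F [-0.8  0.1  0.1]
clamped t 3.6 pos [ 463.1 -258.8   30.2] gap 22.2 F [-1.3  0.6  5.4]
lifted t 4.3 pos [ 462.5 -258.6  149.1] gap 21.8 F [-0.6  0.  -0.7]
over bay t 5.3 pos [ 651.2 -116.8  149.1] gap 22.0 F [-1.5 -0.4  0.2]
```

View pics/w2.png

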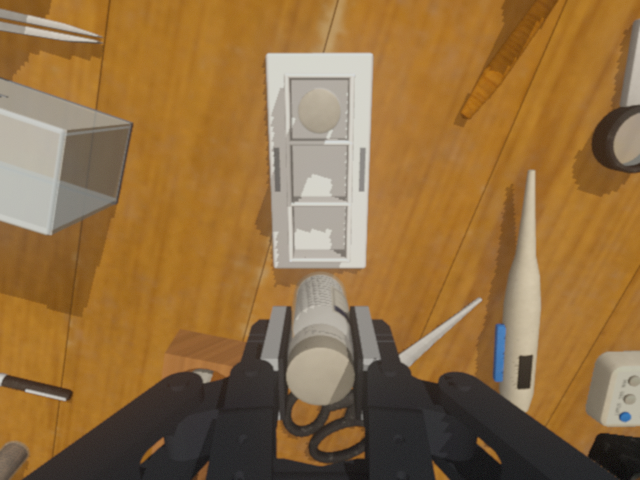

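```bash
python3 - <<'E'
from h import *
c=pickle.load(open("w2.pkl","rb")); P=pts(c); z=P[...,2]; ok=c["range_z"]>0
g=np.hypot(P[...,0]-640,P[...,1]+78)<85
for lo,hi in ((20,34),(2.5,34)):
    m=(ok&g&(z>lo)&(z<hi)).astype(np.uint8); n,l,st,ce=cv2.connectedComponentsWithStats(m); k=1+st[1:,4].argmax()
    Q=P[l==k]; print(Q.shape,Q[:,2].mean(),cv2.minAreaRect(Q[:,:2].astype(np.float32)))
print('top est corners of bay -39 proj',proj(c,[651.9,-116.1,6]),proj(c,[640.6,-78.8,6]))
E
```

```text
(3331, 3) 25.339843733340505 ((638.74365234375, -79.32073974609375), (42.15888595581055, 119.61951446533203), 16.870338439941406)
(19849, 3) 9.624038514301187 ((638.8590087890625, -79.606201171875), (68.06529235839844, 146.42286682128906), 16.89891815185547)
top est corners of bay -39 proj [322.19954259 224.44995838] [322.29381201 169.41269719]
```

```bash
python3 - <<'E'
from h import *
x,y=651.0,-116.4
movel([x,y,150]); movel([x,y,60],max_speed=160); print(movel([x,y,36.5],max_speed=50,guard=8)); T('down')
open_gripper(); T('open'); movel([x,y,150],max_speed=200)
tx,ty=456.2-1.2,-393.4
movep([tx,ty,170],R(16.9)); T('over tube')
c=camera("wrist"); cv2.imwrite("pics/w3.png",c["image"]); P=pts(c); z=P[...,2]; ok=c["range_z"]>0
m=ok&(abs(z-69.5)<6)&(np.hypot(P[...,0]-tx,P[...,1]-ty)<25); Q=P[m][:,:2].astype(np.float32)
print(m.sum(),cv2.minEnclosingCircle(Q),Q.mean(0))
c=camera("top"); cv2.imwrite("pics/t3.png",cv2.resize(c["image"][150:350,200:500],None,fx=2.6,fy=2.6))
E
```

```text
True
down t 6.8 pos [ 650.7 -116.5   36.2] gap 21.9 F [-1.8 -0.4 10.3]
open t 7.4 pos [ 650.4 -116.4   35.9] gap 85.4 F [-0.4 -0.8  0.6]
over tube t 9.4 pos [ 456.1 -392.1  169.8] gap 85.4 F [0.3 1.  0.3]
1008 ((454.21014404296875, -394.7018737792969), 11.044358253479004) [ 454.14923 -393.70236]
```

View pics/w3.png

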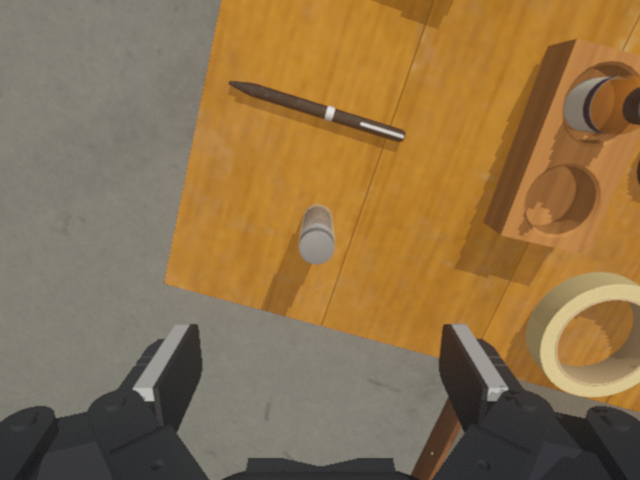

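View pics/t3.png

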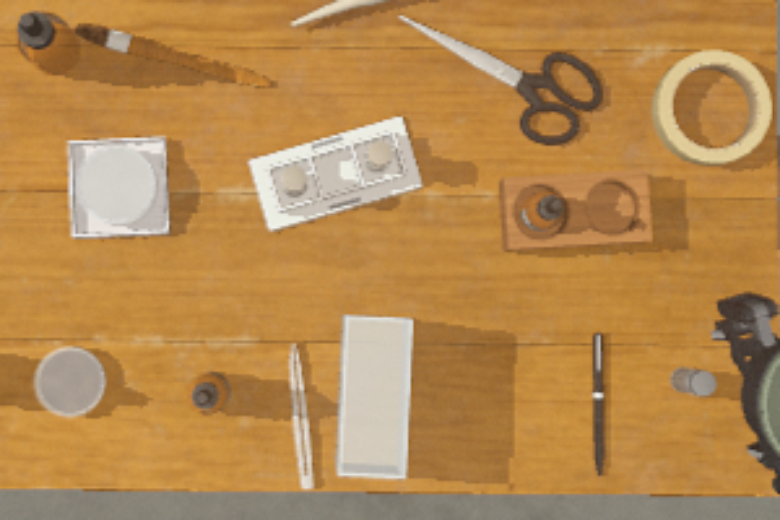

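Top view: the first vial stands in the end bay at (378,155). Wrist view: the grey-cap vial is at (317,235). Doing the second vial.

```bash
python3 - <<'E'
from h import *
pick(455.2,-393.7,16.9,36,160)
x,y=639.7,-79.1
movep([x,y,160],R(16.9)); T('over')
c=camera("wrist"); cv2.imwrite("pics/w4.png",c["image"])
movel([x,y,70],max_speed=160); print(movel([x,y,42.5],max_speed=50,guard=8)); T('down')
open_gripper(); T('open'); movel([x,y,170],max_speed=200)
tx,ty=441.8,-112.5
movep([tx,ty,200],R(87.9)); T('over cover')
c=camera("wrist"); cv2.imwrite("pics/w5.png",c["image"]); P=pts(c); z=P[...,2]; ok=c["range_z"]>0
m=ok&(abs(z-79.5)<6)&(np.hypot(P[...,0]-tx,P[...,1]-ty)<85); Q=P[m][:,:2].astype(np.float32)
print(m.sum(),cv2.minAreaRect(Q))
c=camera("top"); cv2.imwrite("pics/t5.png",cv2.resize(c["image"][150:350,200:500],None,fx=2.6,fy=2.6))
E
```

```text
at t 10.7 pos [ 455.7 -394.    36.9] gap 85.3 F [-1.3 -0.8  0.6]
clamped t 11.3 pos [ 455.3 -393.8   36.2] gap 22.1 F [-1.   1.   5.1]
lifted t 12.1 pos [ 454.6 -393.5  158.9] gap 22.2 F [-0.1  0.8 -1. ]
over t 13.4 pos [639.3 -81.  159.8] gap 22.2 F [ 0.3 -0.2  0.5]
True
down t 14.8 pos [639.3 -79.1  42.2] gap 21.8 F [-1.2 -0.5  9.6]
open t 15.4 pos [638.9 -79.2  41.9] gap 84.9 F [-0.1  0.1 -0.2]
over cover t 17.3 pos [ 442.2 -112.4  199.7] gap 85.2 F [0.1 0.4 0.3]
17420 ((440.4981689453125, -112.96125030517578), (58.109046936035156, 135.7255401611328), 87.85935974121094)
```

View pics/w5.png

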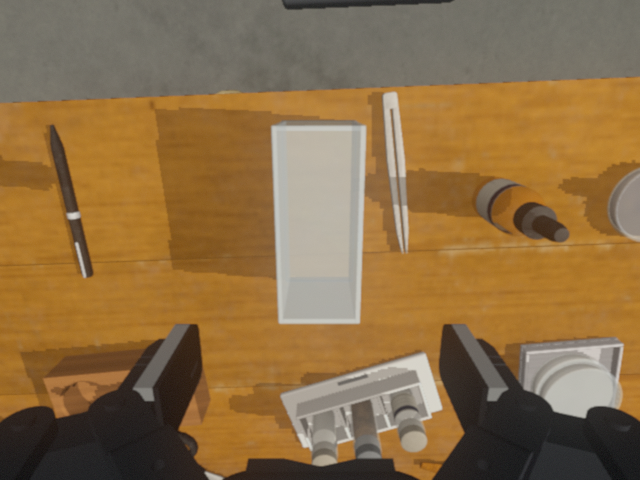

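View pics/t5.png

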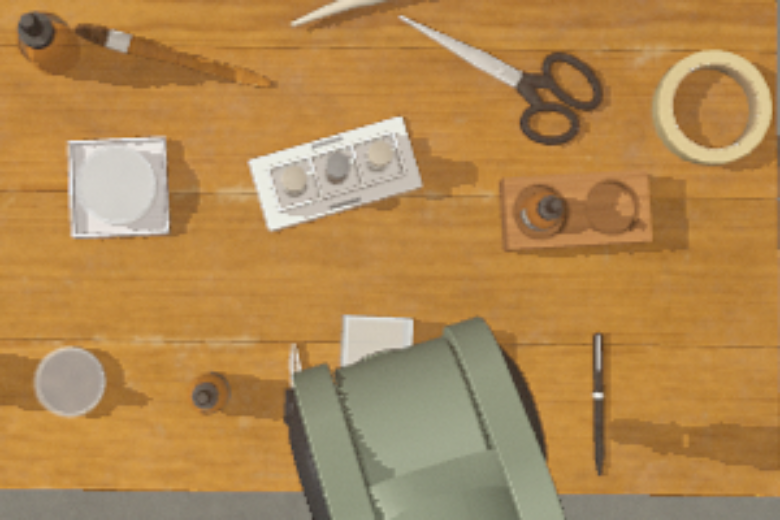

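Top view: both vials are upright in the box, at (338,167) and (378,155). Wrist view: the cover spans x 272–365, y 123–323. Gripping the cover.

```bash
python3 - <<'E'
from h import *
pick(441.6,-112.7,87.9,45,190)
x,y=639.7,-79.1
movep([x,y,190],R(16.9)); movel([x,y,189]); wait(.2); T('over')
for n in("top","scene"):
    c=camera(n); cv2.imwrite(f"pics/{n}6.png",c["image"]); pickle.dump(c,open(f"{n}6.pkl","wb"))
P=pts(pickle.load(open("top6.pkl","rb"))); z=P[...,2]
m=(abs(z-224)<6)&(np.hypot(P[...,0]-x,P[...,1]-y)<90); print(m.sum(), cv2.minAreaRect(P[m][:,:2].astype(np.float32)))
E
```

```text
at t 18.7 pos [ 441.9 -112.7   45.6] gap 85.4 F [0.9 0.4 0.4]
clamped t 19.1 pos [ 441.9 -113.    45.7] gap 57.6 F [-2.7 -1.  13.9]
lifted t 20.0 pos [ 441.1 -112.8  189.2] gap 57.5 F [-0.1 -0.2 -0.8]
over t 21.6 pos [639.6 -79.3 189.1] gap 57.6 F [-0.  -0.7 -2.6]
137 ((622.8228149414062, -20.414562225341797), (57.27190399169922, 15.894603729248047), 16.81195068359375)
```

View pics/scene6.png

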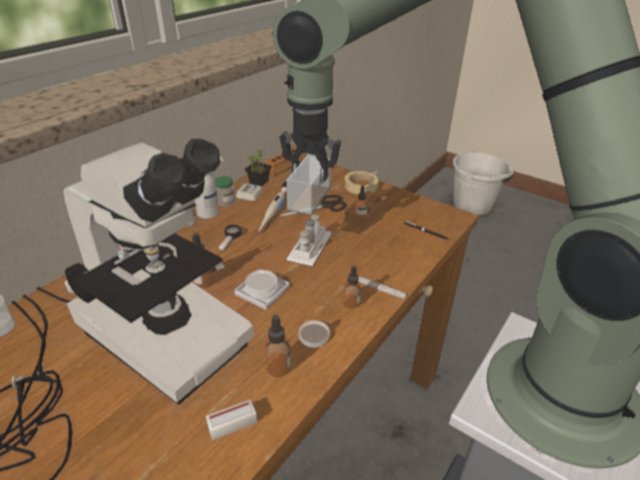

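View pics/top6.png

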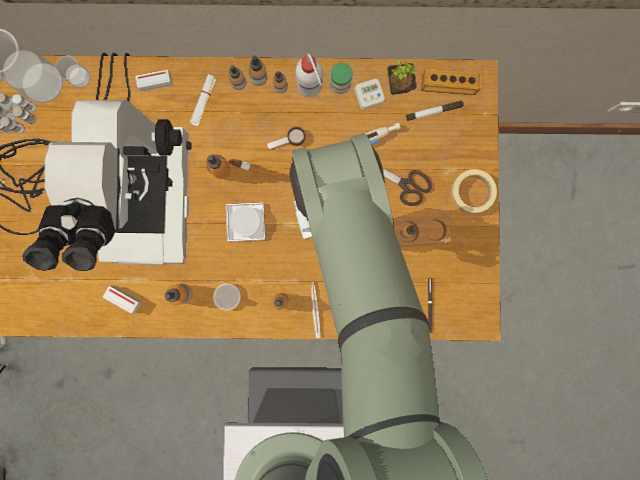

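The cover is held straight over the box, within about 1 mm in the top camera's own frame. Lowering.

```bash
python3 - <<'E'
from h import *
x,y=639.7,-79.1
movel([x,y,95],max_speed=140); T(); print(movel([x,y,56],max_speed=60,guard=12)); T('near')
print(movel([x,y,49.5],max_speed=30,guard=15)); T('down')
open_gripper(); T('open'); movel([x,y,190],max_speed=200)
tx,ty=441.2,32.4
movep([tx,ty,190],R(4)); T('over bottle')
c=camera("wrist"); cv2.imwrite("pics/w7.png",c["image"]); P=pts(c); z=P[...,2]; ok=c["range_z"]>0
m=ok&(z>96)&(z<112)&(np.hypot(P[...,0]-tx,P[...,1]-ty)<20); Q=P[m][:,:2].astype(np.float32)
print(m.sum(),cv2.minEnclosingCircle(Q),P[m][:,2].max())
for n in("top","scene"):
    c=camera(n); cv2.imwrite(f"pics/{n}7.png",c["image"]); pickle.dump(c,open(f"{n}7.pkl","wb"))
P=pts(pickle.load(open("top7.pkl","rb"))); z=P[...,2]
m=(z>78)&(z<110)&(np.hypot(P[...,0]-x,P[...,1]-y)<90); print(m.sum(), cv2.minAreaRect(P[m][:,:2].astype(np.float32)),P[m][:,2].mean(),P[m][:,2].std())
E
```

```text
t 22.5 pos [640.2 -79.   95.8] gap 57.4 F [-0.1  1.  -0.4]
False
near t 23.3 pos [639.9 -79.   56.2] gap 57.3 F [-0.1  0.2 -0.1]
True
down t 23.5 pos [640.3 -79.2  51.5] gap 57.4 F [-3.5  0.6 13.1]
open t 23.9 pos [639.9 -79.1  50.6] gap 85.2 F [0.1 0.2 0.3]
over bottle t 25.7 pos [442.   32.2 189.9] gap 85.4 F [-0.1  0.1 -0.4]
352 ((440.20587158203125, 32.225929260253906), 6.167412757873535) 107.16047852353529
1598 ((641.21728515625, -77.67122650146484), (58.838687896728516, 135.93443298339844), 17.020009994506836) 85.3671582030208 2.2374111073830796
```

View pics/w7.png

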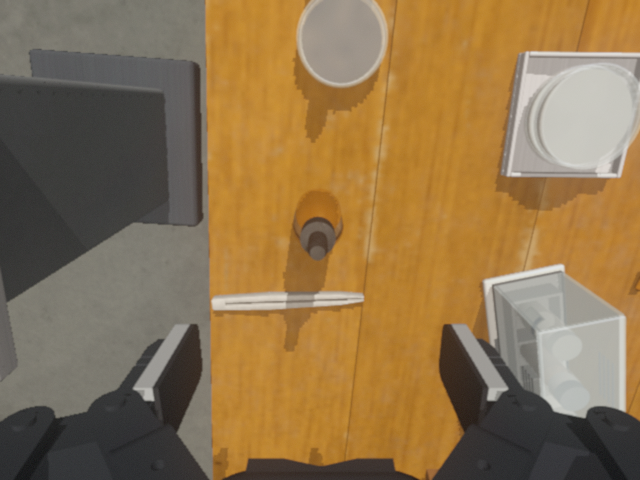

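View pics/scene7.png

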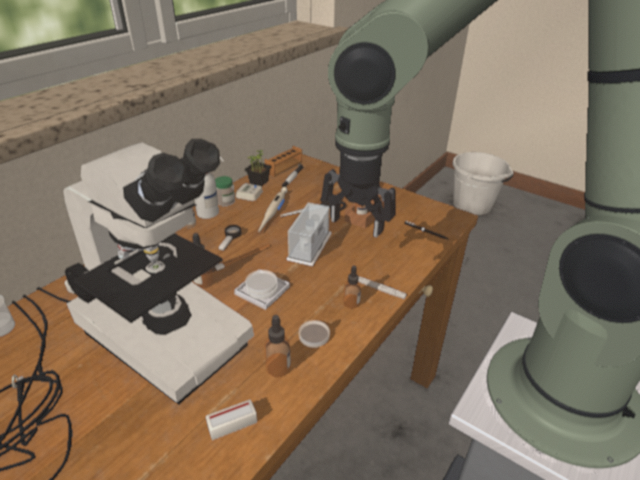

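Cover seated: its top is at 85.4 mm (86 expected). Wrist view: the bottle's bulb is at (318,247). Now the bottle.

```bash
python3 - <<'E'
from h import *
x,y=441.1,32.3
movel([x,y,60],max_speed=160); print(movel([x,y,38],max_speed=60,guard=5)); T('at'); clamp(); T('clamped')
movel([x,y,190],max_speed=180)
x,y=608.9,-325.4
movep([x,y,190],R(4)); movel([x,y,189]); wait(.2); T('over')
c=camera("wrist"); cv2.imwrite("pics/w8.png",c["image"]); P=pts(c); z=P[...,2]; ok=c["range_z"]>0
m=(ok&(abs(z-33.5)<6)&(np.hypot(P[...,0]-607,P[...,1]+293)<80)).astype(np.uint8); n,l,st,ce=cv2.connectedComponentsWithStats(m); k=1+st[1:,4].argmax()
Q=P[l==k]; print(Q.shape,cv2.minAreaRect(Q[:,:2].astype(np.float32)))
c=camera("top"); cv2.imwrite("pics/t8.png",c["image"]); c=camera("scene"); cv2.imwrite("pics/s8.png",c["image"])
E
```

```text
False
at t 27.3 pos [440.9  32.4  37.8] gap 85.4 F [ 0.1  0.1 -0.3]
clamped t 27.9 pos [441.3  32.2  38.4] gap 33.2 F [-1.6 -0.6 12.8]
over t 30.8 pos [ 608.9 -325.3  189.1] gap 33.5 F [ 0.3 -0.  -0.5]
(8992, 3) ((605.75439453125, -294.206298828125), (64.2319107055664, 127.54059600830078), 3.909926414489746)
```

View pics/w8.png

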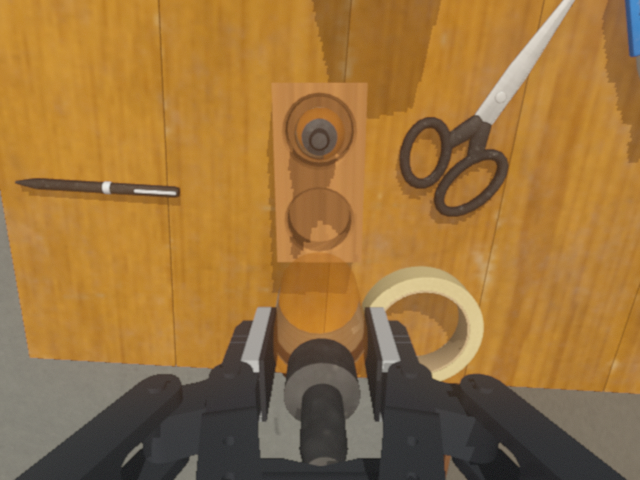

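View pics/s8.png

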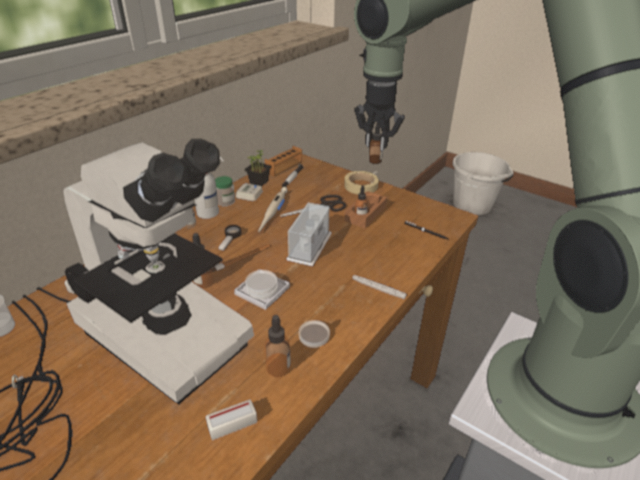

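Bottle held upright over the empty well, which is at (320,218) in the wrist view.

```bash
python3 - <<'E'
from h import *
x,y=608.9,-325.7
movel([x,y,85],max_speed=140); print(movel([x,y,45],max_speed=50,guard=9)); T('down')
open_gripper(); T('open'); movel([x,y,190],max_speed=150)
tx,ty=449.2,158.2
movep([tx,ty,170],R(0)); T('over dish')
c=camera("wrist"); cv2.imwrite("pics/w9.png",c["image"]); P=pts(c); z=P[...,2]; ok=c["range_z"]>0
m=ok&(abs(z-13)<5)&(np.hypot(P[...,0]-tx,P[...,1]-ty)<45); Q=P[m][:,:2].astype(np.float32)
print(m.sum(),cv2.minEnclosingCircle(Q),Q.mean(0))
m=ok&(abs(z-30)<5)&(np.hypot(P[...,0]-627,P[...,1]-118)<55); Q=P[m][:,:2].astype(np.float32)
if m.sum()>5: print('stack',m.sum(),cv2.minEnclosingCircle(Q),Q.mean(0))
c=camera("top"); cv2.imwrite("pics/t9.png",c["image"])
P=pts(c);z=P[...,2]; m=(z>95)&(z<125)&(np.hypot(P[...,0]-609,P[...,1]+325)<25); print('bottle top',m.sum(),P[m].mean(0))
E
```

```text
True
down t 32.5 pos [ 608.5 -325.7   46.6] gap 32.9 F [-1.3  0.8  8.6]
open t 33.1 pos [ 608.  -325.3   46. ] gap 85.6 F [0.4 0.9 0.3]
over dish t 36.1 pos [449.7 157.6 170. ] gap 85.1 F [0.4 0.4 1.1]
5609 ((448.0857849121094, 157.46212768554688), 32.04729461669922) [448.06168 158.86246]
stack 7155 ((624.9362182617188, 117.56828308105469), 36.64752960205078) [623.44055 119.44584]
bottle top 29 [ 608.34060291 -323.0472829   108.60181715]
```

View pics/w9.png

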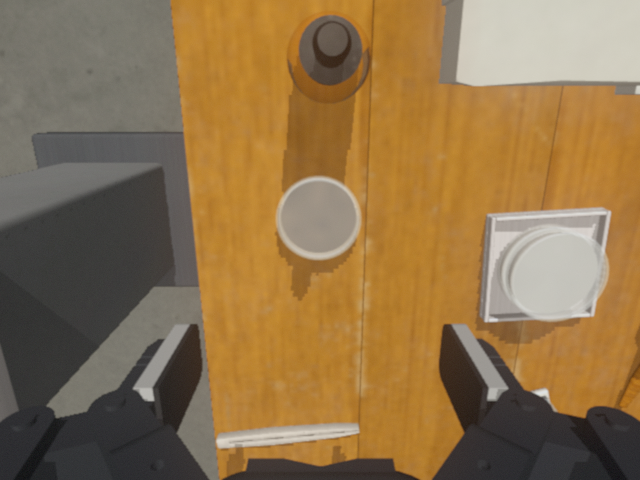

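View pics/t9.png

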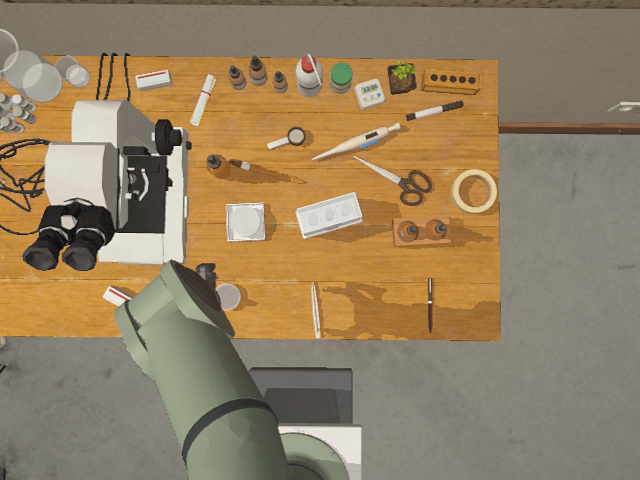

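```bash
python3 - <<'E'
from h import *
for f in (45,135):
    for p in ([449.1,157.9,150],[449.1,157.9,-2],[625.9,118.1,130],[625.9,118.1,28]):
        q=inverse_kinematics(p,R(f)); print(f,p,None if q is None else np.round(q,2))
E
```

```text
45 [449.1, 157.9, 150] [ 0.08  0.49 -0.71  2.03  0.45  0.78 -0.11]
45 [449.1, 157.9, -2] [-0.11  0.73 -0.46  2.11  0.73  0.46 -0.36]
45 [625.9, 118.1, 130] [ 0.13  0.73 -0.64  1.63  0.51  0.96  0.1 ]
45 [625.9, 118.1, 28] [ 0.09  0.86 -0.58  1.67  0.62  0.8   0.02]
135 [449.1, 157.9, 150] [ 0.33  0.62 -1.08  2.02  0.7   0.92  1.23]
135 [449.1, 157.9, -2] [ 0.15  0.85 -0.83  2.09  1.05  0.7   0.95]
135 [625.9, 118.1, 130] [ 0.33  0.86 -1.    1.62  0.79  1.12  1.47]
135 [625.9, 118.1, 28] [ 0.28  0.98 -0.92  1.66  0.92  0.98  1.39]
```

Wrist view: the dish is at (319,218), with the tall bottle at (330,58) near it. I use a 135° jaw angle to keep the fingers and camera clear of that bottle.

```bash
python3 - <<'E'
from h import *
x,y=449.1,157.9
movep([x,y,150],R(135)); movel([x,y,30],max_speed=140); print(movel([x,y,-2],max_speed=50,guard=6)); T('at')
clamp(); T('clamped')
print(movel([x,y,20],max_speed=80)); movel([x,y,110],max_speed=180); T('lift')
c=camera("wrist"); cv2.imwrite("pics/w10.png",c["image"]); c=camera("scene"); cv2.imwrite("pics/s10.png",cv2.resize(c["image"][200:400,180:430],None,fx=3,fy=3))
E
```

```text
False
at t 39.8 pos [449.1 158.   -2. ] gap 85.4 F [ 0.5  0.3 -0.2]
clamped t 40.2 pos [449.3 157.9  -1.2] gap 56.5 F [-4.7 -3.7 20.1]
False
lift t 41.2 pos [448.9 157.4 109.1] gap 56.3 F [ 0.9 -0.2 -0.1]
```

View pics/w10.png

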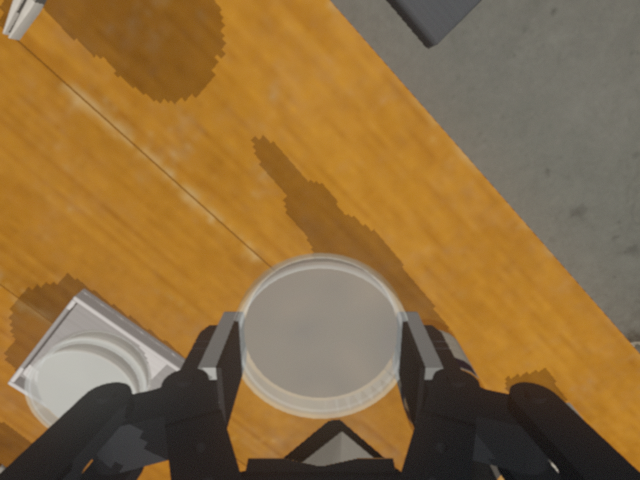

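View pics/s10.png

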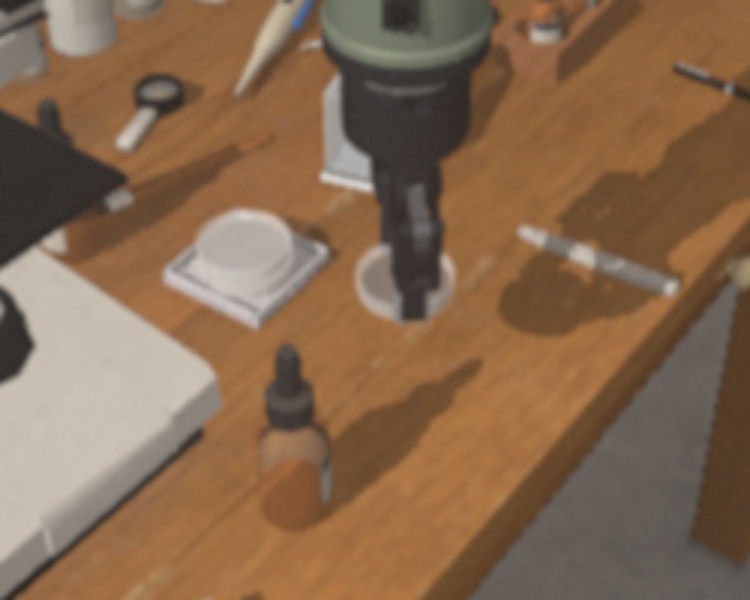

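```bash
python3 - <<'E'
from h import *
x,y=625.9,118.1
movep([x,y,110],R(135)); movel([x,y,100]); wait(.3); T('over')
c=camera("wrist"); P=pts(c); ok=c["range_z"]>0
s=read_state(); L=(P-s["eef_pos"])@s["tool_rot"]
m=ok&(abs(L[...,2])<25)&(np.hypot(L[...,0],L[...,1])<28); Q=P[m]
print(m.sum(),Q.mean(0),np.percentile(Q[:,2],[5,50,95]))
A=np.c_[Q[:,0]-x,Q[:,1]-y,np.ones(len(Q))]; k=np.linalg.lstsq(A,Q[:,2],rcond=None)[0]; print('plane',k)
im=c["image"]; cv2.imwrite("pics/w11.png",im)
m=ok&(abs(L[...,2]-np.median(L[m][:,2]))<5)&(abs(L[...,0])<25)&(abs(L[...,1])<45); q=L[m]; 
e=q[abs(q[:,0])<4]; print('y extent on centre line',e[:,1].min(),e[:,1].max())
E
```

```text
over t 42.6 pos [626.  118.2 100.3] gap 56.5 F [-0.2 -0.5 -0.3]
17332 [625.17516076 117.10013921 115.41965843] [114.48643291 115.38652207 116.33441687]
plane [-1.23146100e-03 -6.40608244e-03  1.15412361e+02]
y extent on centre line -33.28482103486785 31.429448544354965
```

View pics/w11.png

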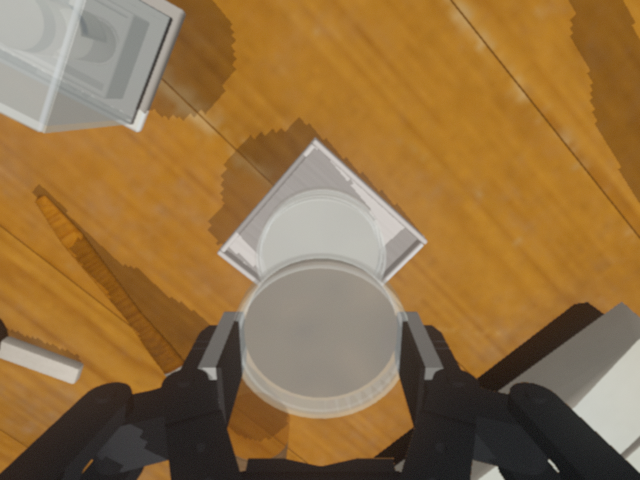

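The dish is flat and centred in the grip, with the stack visible just below at (320,235). Lowering.

```bash
python3 - <<'E'
from h import *
x,y=625.9,118.1
movel([x,y,45],max_speed=120); print(movel([x,y,27],max_speed=30,guard=6)); T('down')
open_gripper(); T('open'); movel([x,y,150],max_speed=120)
movep([450,-450,250],R(-73)); wait(1.0); T('clear')
for n in("top","scene"):
    c=camera(n); cv2.imwrite(f"pics/{n}12.png",c["image"]); pickle.dump(c,open(f"{n}12.pkl","wb"))
c=pickle.load(open("top12.pkl","rb"));P=pts(c); z=P[...,2]; ok=c["range_z"]>0
def reg(cx,cy,r,lo,hi):
    m=ok&(z>lo)&(z<hi)&(np.hypot(P[...,0]-cx,P[...,1]-cy)<r); Q=P[m]; return Q
Q=reg(627,118,60,38,55); print('dish',len(Q),Q.mean(0),cv2.minEnclosingCircle(Q[:,:2].astype(np.float32)))
A=np.c_[Q[:,:2]-Q[:,:2].mean(0),np.ones(len(Q))]; print(np.linalg.lstsq(A,Q[:,2],rcond=None)[0])
Q=reg(641,-78,90,78,110); print('cover',Q.mean(0),cv2.minAreaRect(Q[:,:2].astype(np.float32)))
Q=reg(610,-325,25,104,125); print('bottle',len(Q),Q.mean(0))
for n,a in(('tw',(418,-49)),('pen',(435,-318))):
    Q=reg(*a,75,4,15); print(n,cv2.minAreaRect(Q[:,:2].astype(np.float32)))
cv2.imwrite("pics/t12c.png",cv2.resize(c["image"][150:350,200:500],None,fx=2.6,fy=2.6))
E
```

```text
True
down t 43.9 pos [625.8 117.9  28.1] gap 56.5 F [-2.  -1.5  9.9]
open t 44.3 pos [625.4 117.8  27.6] gap 85.1 F [-0.1 -0.4 -0.4]
clear t 48.6 pos [ 450. -450.  250.] gap 84.7 F [ 0.4 -0.2 -0.2]
dish 581 [626.47025341 117.89827484  42.90444369] ((626.453857421875, 118.38606262207031), 32.18170166015625)
[ 2.86666336e-03 -7.96928613e-03  4.29044437e+01]
cover [641.24829651 -77.57146033  85.45011159] ((641.4277954101562, -77.64122009277344), (58.2745246887207, 136.06419372558594), 16.665544509887695)
bottle 26 [ 608.30592649 -323.23290561  110.74632272]
tw ((422.23809814453125, -46.90522766113281), (133.0869140625, 143.34906005859375), 19.66083526611328)
pen ((438.5023193359375, -322.4567565917969), (136.7161407470703, 138.60617065429688), 23.891281127929688)
```

View pics/t12c.png

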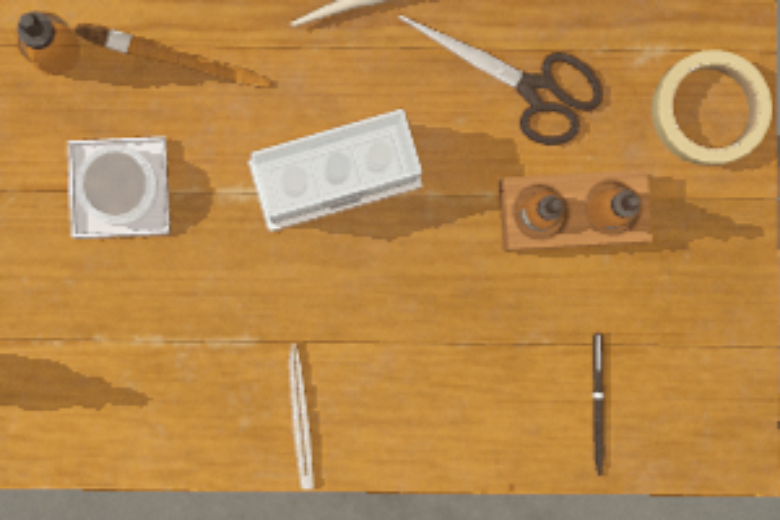

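View pics/scene12.png

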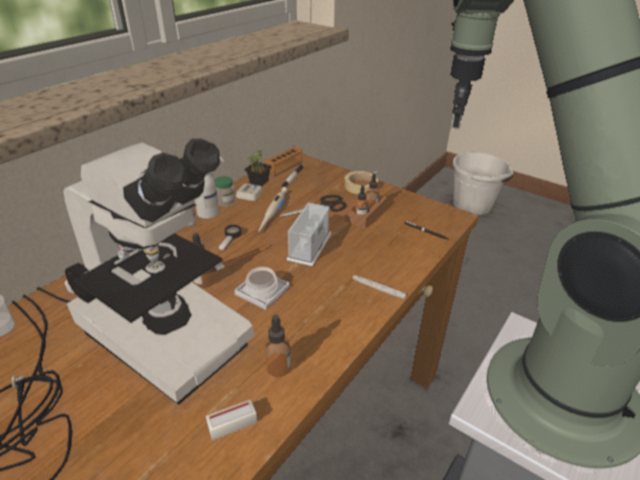

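Everything is in place: cover at (335,170), bottle at (613,207), dish at (117,185). The tweezers and pen lie where they did. Handing in.

```bash
python3 -c "
from workcell import *
print(finish_job())"
```

```text
the job is handed in; nothing more can be done
None
```

The job is done and handed in, at about 49 s on the robot's clock. The order was both vials, then the cover, the bottle and the dish. No verdict was reported.

What the last top-camera picture showed:
- **Vials:** both are upright in the two bays that were empty, under the cover.
- **Cover:** its top measures 85.5 mm against 86 expected. It read 79.3 mm instead of 80 when standing on the table, so I take it as fully down. It sits about 1 mm off the box centre.
- **Bottle:** I used the 106 mm one at (281,300). It stands in the empty well, its top near 111–114 mm, about 2 mm off the well centre.
- **Dish:** it lies flat, with its centre under 1 mm from the stack's centre and its top at about 43 mm against 44 expected.
- **Tweezers and pen:** by eye they lie where they did. My numeric check failed, because the height mask also took in table noise.

The top and wrist cameras differed by about 2 mm in x, within their stated calibration. I used averages of the two.

One of the look-alike bottles at the back, at (280,82), measured slightly smaller than the one I used. I passed over it because it is out of reach and does not fit the 106 mm by 36 mm description.

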